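# Hang the drying basket on the swing-arm stand

## Task

Swing the hook arm of the drying stand from where it is parked, round past its spring's dead point, until it stays locked over the drip tray. Then hang the wire basket by its handle on the hook, so that it hangs freely and level over the tray. Leave the small glass beaker and the capped jar where they stand.

Things in the scene. Friction and masses are not known exactly. Their poses are not given: they have to be found in the camera images.
- tray_centre (a point): Centre of the steel drip tray (110 x 110 mm, rim 22 mm above the bench) on the grey base plate (120 x 215 mm) of the drying stand, which is fixed to the bench; the point is on the tray's floor, 13 mm above the bench. The post (14 mm thick) stands 112 mm from it; the locked arm lies straight above the line from the post to this point.
- pivot (a point): Point on the vertical swivel axis of the hook arm, at the top of the post, on the centre line of the arm's straight rod (199 mm above the bench). The hub is 26 mm across and ends 13 mm above this point; the spring strut over it runs back up to 50 mm from the axis, on the side away from the arm's swing, and ends 27 mm above this point. Nothing of the stand is higher than the hook's tip.
- rod_middle (a point): Point on the centre line of the arm's straight steel rod (8 mm thick, level), 65 mm from the pivot: a good place to push it sideways. The rod is straight up to 82 mm from the pivot.
- hook_seat (a point): Bottom of the hook's valley near the arm's end, on top of the 8 mm rod, 112 mm from the pivot and 195 mm above the bench; moves with the arm. Past it the rod turns up to the open tip, a black 11 mm ball 145 mm from the pivot, whose top is 33 mm above this point. Towards the post the rod rises 8 mm to its straight part.
- hook_arm (a joint): Angle of the hook arm about the vertical pivot, rad: 0 parked at its stop, growing clockwise as seen from above, 1.7 at the other stop, over the drip tray. The spring's dead point is at 0.85: before it the spring drives the arm back to 0, after it on to 1.7, within about a second, and holds it there (0.3 N m at either stop, less towards the dead point).
- handle_kink (a point): Middle of the basket's fixed handle: centre of the 9 mm thick steel bar at the top of its kink, 145 mm above the basket's underside. Either side of the kink (an upside-down V, 28 mm wide, 10 mm high, that settles on the hook) the bar runs straight and level along the basket's x to uprights at x = +-55 mm, its centre line 10 mm below this point. Axes: x along the handle, z up.
- basket_centre (a point): Centre of the open steel-wire basket, 30 mm above its underside: 116 mm long (x, along the handle), 82 mm wide (y), rim 58 mm high, clear opening between rim and bar 72 mm high, about 0.2 kg, standing on the bench. The handle stands over its middle; pinched across y at 33 mm either side of the kink, it leaves the kink free for the hook.
- glass_beaker: Bystander, loose: small glass beaker, 55 mm wide, 66 mm high; origin at its underside, on the bench.
- jar: Bystander, loose: plastic jar with a screw cap, 47 mm wide, 83 mm high; origin at its underside, on the bench.

How it is judged:
On the way, in this order (a step that is already met when the one before it is completed fails the run):
1. the hook arm is locked over the drip tray (value of joint hook_arm above 1.6 rad), for 0.2 s.
2. the basket's handle rests in the hook (distance between handle_kink and hook_seat below 0.02 m and contact force between basket and hook_arm above 0.5 N), for 0.2 s.
At the end, for the whole second after the job is handed in: The arm is at its stop over the tray (joint above 1.6 rad); the basket hangs on it with the middle of its handle within 20 mm of the hook's seat, tilted less than 0.2 rad, its centre within 35 mm of the tray's centre seen from above, and swings at less than 0.05 m/s (all of step 2 and value of joint hook_arm above 1.6 rad and angle between basket_centre's own z axis and vertical below 0.2 rad and horizontal distance between basket_centre and tray_centre below 0.035 m and linear speed of basket below 0.05 m/s); the robot touches nothing.
It fails at once if the glass beaker or the jar is moved more than 30 mm (distance of any of glass_beaker, jar from where it was at the start of the episode above 0.03 m).
It also fails if it takes over 64 s, if anything falls off the work surface, if the arm or the gripper's body presses on something with over 40 N, if the wrist force passes 120 N, or if a joint passes its speed limit or range.

## Robot

A 6-joint arm with a two-finger parallel gripper is mounted at the origin on the work surface; the furniture and walls round the work are solid. World frame = base frame: x ahead of the robot, y to its left, z up, the work surface at z = 0. Lengths are in m, angles in rad, forces in N, time in s.
With the tool pointing down it reaches from about 0.35 to 0.85 m from the base axis. Payload 8.1 kg.
Tool frame: the origin (TCP) lies between the finger pads; the fingertips stand 11 mm ahead of it and the grasp point (between the pads) lies 8 mm behind it (robot.tips_ahead is the distance from the TCP to the fingertips, in m); z points along the fingers, y is the line along which they close (so a half turn about z gives the same grasp; the last joint's range is limited). The gripper opens to 93 mm and grips with 3 to 60 N. Pads are 15 mm wide; open, the fingers measure 128 mm over their backs; the gripper's body (75 mm by 188 mm) begins 65 mm behind the grasp point.
Start: joints at [-1.433, 0.13, 1.488, -0, 1.523, -0.085], TCP at [0.133, -0.585, 0.23] pointing down, gripper open.
Joint ranges: [-2.96, 2.96], [-0.89, 2.26], [0.02, 2.5], [-1.34, 4.48], [0, 2.73], [-2.66, 2.66]. Speed limits (rad/s): [2.39, 2.39, 2.79, 3.14, 3.14, 3.14].

## Interface

Orientations are given as a rotation vector (axis times angle).
In Python, from plant import robot gives the robot as it stands. The module is installed in compiled form; this text tells all that it offers.
- The arm moves only by the tool move_arm, never from a script. Its argument "deltas" is one flat list of numbers, 7 for each row, row after row: the shift along the tool's x, y, z in m, then the turn, a rotation vector about the tool's x, y, z in rad, then the opening, from 0 (shut) to 1 (fully open). A call has 1 to 12 rows; each row is the pose to reach, as a shift and turn from the pose commanded when the call began, along the tool's axes at that moment; what a row does not reach only later rows make up. A row lasts 1/8 s, in which the tool goes at most 62.5 mm and 10.7 degrees, less where a joint would pass 70% of its speed; a pose out of reach is approached as far as the arm can. A call with a gripper value outside its range is refused whole. The fingers move at their own pace and stop on an object; "squeeze" is the grip in N (left out, the last holds). Time passes only in rows, so rows that repeat a pose let the fingers close. It gives the time, the measured TCP pose, the force, the opening and the grip force at its end, in the units of the state.
- robot.read_state(): the state, without advancing time (a new reading comes with each control period).
- robot.read_camera(name): name is "side" or "top" or "wrist"; returns (picture, depth): 480x640x3 uint8, red, green, blue; 480x640 float32, m along the optical axis (not along the pixel's ray), 0 where there is no reading.
- robot.camera_model(name): a dict with "K" (3x3 intrinsics, pixels), "R" (3x3) and "t" (3): a world point X has camera coordinates R X + t; the wrist camera has in their place "tool_from_camera" (4x4, takes a point from camera to tool coordinates, whose origin is the TCP and whose axes are the flange's). Camera axes: x right, y down, z forward; pixel columns grow to the right and rows downward; lengths in m; the calibration is good to about 2 mm. The wrist camera is an equidistant fisheye: a pixel r from the principal point sees the ray r / f radians off the axis. A picture is of the moment at which its call begins: read the wrist's pose just before it. camera_model takes no time and is no camera call.
- robot.close_job(): hands the job in; it is judged then, once.
Trained networks look in the newest picture that a camera, given by its name, has taken for a name from the list of things; names that differ only in an ending like _2 or _b are one class to them, and where a whole thing is asked for, a point or a joint stands for the part that bears it (a point fixed in the world has none). Each returns a list of dicts, best first, with "confidence" (0 to 1); they miss things now and then, are a little off and sometimes report something else, mostly with a low value. They report only what shows in the picture. A call takes as long as a camera call.
- robot.recognise(camera, label): "uv" ([column, row] in pixels, amid what is visible of it).
The state is a dict: "t": time; "q": joint angles; "dq": joint speeds; "joint_torque": joint torques, N m; "tool_pos": TCP position; "orientation": TCP orientation; "force": force on the tool from outside, world axes, zero at the start; "wrist_torque": the same for the moment, N m; "opening": finger opening in m; "gripper_force": force on a finger pad.
Only numpy, scipy, OpenCV 4.12 (cv2) and the standard library are available. Lean on these libraries where they do the work, as an engineer would, in place of code of your own. Each camera call takes 0.05 s, during which the arm holds its last target. There are 200 camera calls.

## Working session

There is one attempt and no reset: what is moved stays moved. The work goes in short steps, Python scripts to look and compute and a tool call to move; the robot and the scene stay as the last step left them, time stands still between calls to the robot, and variables do not carry over. Pictures are saved under pics/ and viewed, at most 10 in all, crops included, and the job is handed in when it is done.

Besides the shell and the picture viewer there is one more tool, called after "Emit:" as name(argument=value, ...) on one line, values as JSON. move_arm: Moves the arm, as the interface text tells. Its arguments: {"type":"object","properties":{"deltas":{"type":"array","items":{"type":"number"}},"squeeze":{"type":"number"}},"required":["deltas"]}

```bash
mkdir -p pics; cat > h.py <<'E'
import numpy as np,cv2
from scipy.spatial.transform import Rotation as Ro
from plant import robot
def cam(n):
    p,d=robot.read_camera(n); return p,d,robot.camera_model(n)
def pt(m,uv,z): # depth
    K,R,t=[np.array(m[k]) for k in('K','R','t')]
    c=np.linalg.inv(K)@np.array([uv[0],uv[1],1.])*z
    return R.T@(c-t)
def ptz(m,uv,h): # at world height h
    K,R,t=[np.array(m[k]) for k in('K','R','t')]
    o=-R.T@t; d=R.T@np.linalg.inv(K)@np.array([uv[0],uv[1],1.])
    return o+d*(h-o[2])/d[2]
def cloud(m,d):
    K,R,t=[np.array(m[k]) for k in('K','R','t')]
    v,u=np.mgrid[:480,:640]; c=np.stack([(u-K[0,2])/K[0,0]*d,(v-K[1,2])/K[1,1]*d,d],-1)
    return (c-t)@R
E
python3 - <<'E'
from h import *
for n in('top','side'):
    p,d,m=cam(n); cv2.imwrite(f'pics/{n}0.png',p[...,::-1]); np.savez(f'{n}0',p=p,d=d)
    print(n,np.round(-np.array(m['R']).T@np.array(m['t']),3))
    for l in('tray_centre','pivot','rod_middle','hook_seat','handle_kink','basket_centre','glass_beaker','jar'):
        for r in robot.recognise(n,l)[:2]:
            u=r['uv'];z=d[int(u[1]),int(u[0])]
            print(l,np.round(u),round(r['confidence'],2),np.round(pt(m,u,z),3) if z>0 else None)
s=robot.read_state();print(s['t'],s['tool_pos'],s['orientation'],s['opening'])
E
```

```text
top [ 0.399 -0.036  1.227]
tray_centre [228. 239.] 0.81 [0.474 0.137 0.005]
pivot [183. 204.] 0.73 [0.527 0.188 0.202]
rod_middle [181. 202.] 0.74 [0.531 0.192 0.199]
hook_seat [180. 206.] 0.77 [0.523 0.193 0.203]
handle_kink [371. 235.] 0.84 [ 0.475 -0.165  0.   ]
basket_centre [373. 240.] 0.67 [ 0.457 -0.155  0.138]
glass_beaker [227. 300.] 0.92 [0.344 0.142 0.002]
jar [422. 264.] 0.78 [ 0.408 -0.254  0.087]
side [ 0.516 -0.72   0.722]
tray_centre [331. 241.] 0.63 [0.489 0.11  0.017]
pivot [342. 160.] 0.87 [0.51  0.191 0.201]
pivot [314. 322.] 0.21 [ 0.466 -0.138  0.003]
rod_middle [342. 159.] 0.67 [0.508 0.332 0.124]
hook_seat [341. 161.] 0.72 [0.508 0.189 0.2  ]
handle_kink [313. 323.] 0.77 [ 0.464 -0.14   0.003]
handle_kink [336. 160.] 0.17 [0.495 0.187 0.203]
basket_centre [314. 323.] 0.67 [ 0.467 -0.14   0.003]
glass_beaker [275. 227.] 0.6 [0.35  0.114 0.052]
jar [276. 363.] 0.88 [ 0.411 -0.284  0.067]
0.9 [ 0.13260123 -0.58518143  0.22964604] [ 3.12208346e+00  3.49290405e-01 -1.90798735e-05] 0.09294024469083557
```

View pics/top0.png

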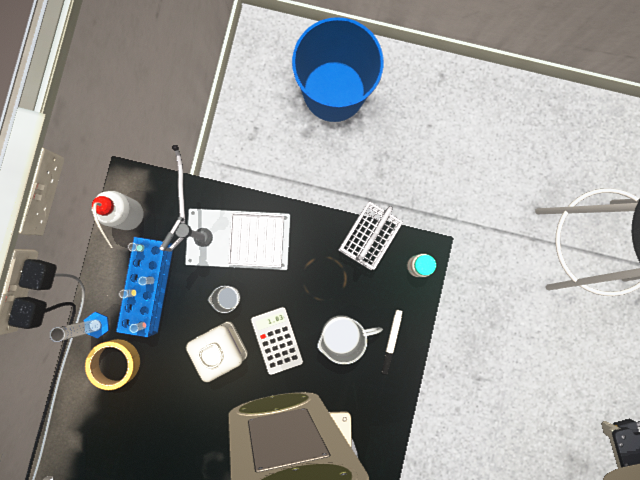

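View pics/side0.png

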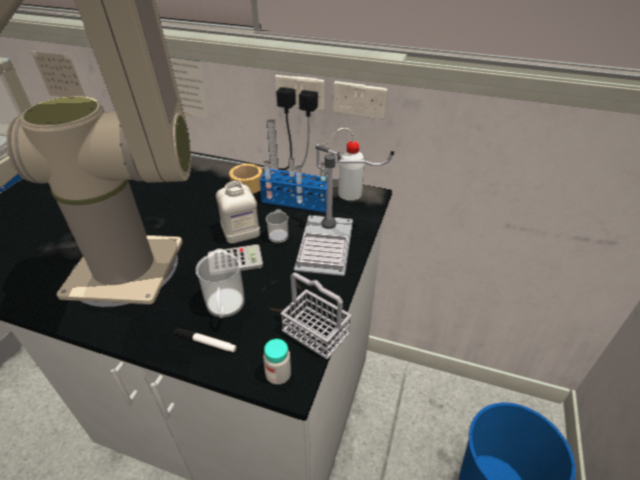

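The top view shows the arm parked pointing to +x, from hub (182,230) to tip ball (176,148). The tray is around (258,240). The basket is at (370,237) with its handle rotated, the jar at (423,265) and the beaker at (227,298). The networks confuse the parts of the stand, so I'll measure from the depth cloud.

```bash
python3 - <<'E'
from h import *
m=robot.camera_model('top');f=np.load('top0.npz');p,d=f['p'],f['d'];C=cloud(m,d)
print('hub',ptz(m,(182,230),.212),'ball',ptz(m,(176,148),.222),'foot',ptz(m,(203,237),.012))
def box(u0,u1,v0,v1,z0,z1):
    c=C[v0:v1,u0:u1].reshape(-1,3);q=p[v0:v1,u0:u1].reshape(-1,3)
    k=(c[:,2]>z0)&(c[:,2]<z1);return c[k],q[k]
a,_=box(160,200,140,255,.18,.26)
for x0 in np.arange(.44,.72,.01):
    k=(a[:,0]>=x0)&(a[:,0]<x0+.01)
    if k.any(): print(round(x0+.005,3),k.sum(),np.round([a[k,1].min(),a[k,1].mean(),a[k,1].max(),a[k,2].min(),a[k,2].max()],3))
g,q=box(180,300,200,280,.003,.03)
k=q.min(1)>90; r=cv2.minAreaRect(g[k][:,:2].astype(np.float32)); print('plate',k.sum(),r,cv2.boxPoints(r))
h,_=box(335,410,195,275,.115,.16); 
r=cv2.minAreaRect(h[:,:2].astype(np.float32)); print('handle',len(h),r,cv2.boxPoints(r),h[:,2].max(), h[h[:,2]>.144].mean(0) if (h[:,2]>.144).any() else 0)
b,_=box(335,410,195,275,.045,.075)
r=cv2.minAreaRect(b[:,:2].astype(np.float32)); print('rim',len(b),r)
im=p[120:280,150:450,::-1];cv2.imwrite('pics/c1.png',cv2.resize(im,None,fx=2.6,fy=2.6,interpolation=cv2.INTER_CUBIC))
E
```

```text
hub [0.47868182 0.188317   0.212     ] ball [0.62217712 0.19477963 0.222     ] foot [0.47853604 0.1887405  0.012     ]
0.445 36 [0.214 0.219 0.224 0.18  0.226]
0.455 45 [0.209 0.216 0.225 0.192 0.226]
0.465 68 [0.181 0.2   0.217 0.187 0.225]
0.475 115 [0.176 0.191 0.213 0.186 0.226]
0.485 99 [0.177 0.189 0.205 0.188 0.224]
0.495 45 [0.185 0.191 0.197 0.199 0.224]
0.505 28 [0.187 0.19  0.194 0.196 0.224]
0.515 25 [0.187 0.19  0.194 0.195 0.205]
0.525 25 [0.188 0.191 0.195 0.197 0.204]
0.535 25 [0.189 0.192 0.196 0.197 0.204]
0.545 28 [0.189 0.192 0.196 0.196 0.204]
0.555 23 [0.189 0.193 0.197 0.199 0.204]
0.565 27 [0.19  0.193 0.199 0.193 0.204]
0.575 20 [0.19  0.193 0.196 0.191 0.2  ]
0.585 23 [0.191 0.194 0.199 0.189 0.197]
0.595 29 [0.191 0.195 0.2   0.187 0.198]
0.605 29 [0.191 0.195 0.199 0.193 0.205]
0.615 40 [0.192 0.195 0.199 0.198 0.227]
0.625 27 [0.192 0.196 0.201 0.213 0.228]
plate 5406 ((0.473707377910614, 0.11740784347057343), (0.2164473980665207, 0.12076349556446075), 85.68412017822266) [[0.40535247 0.01403507]
 [0.5257735  0.004947  ]
 [0.5420623  0.22078061]
 [0.42164123 0.22986868]]
handle 294 ((0.4705255329608917, -0.1599239706993103), (0.008977443911135197, 0.11830438673496246), 57.00495147705078) [[ 0.41846913 -0.13147643]
 [ 0.51769316 -0.19590104]
 [ 0.52258193 -0.18837151]
 [ 0.4233579  -0.12394691]] 0.1516207051649754 [ 0.47042009 -0.15935454  0.14655643]
rim 510 ((0.4700019955635071, -0.15957452356815338), (0.08204447478055954, 0.11729606240987778), 57.18919372558594)
```

View pics/c1.png

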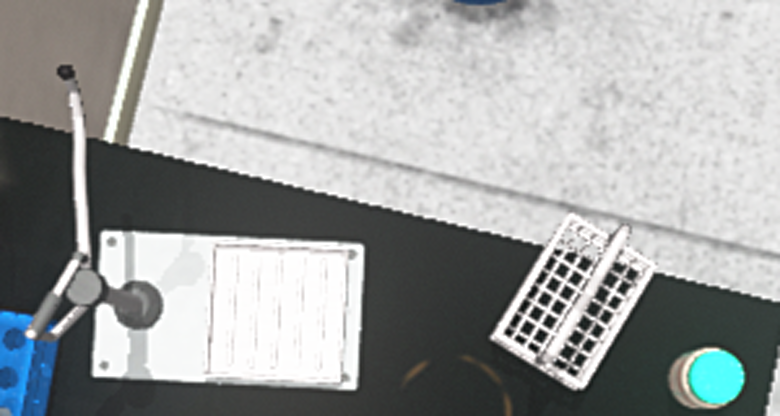

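The depth cloud gives these poses, which agree with the stated sizes and heights:

| Item | Position (m) | Direction |
|---|---|---|
| Pivot | (0.479, 0.1885) | parked arm at about +3° |
| Tray centre and locked seat | (0.4706, 0.077) | locked arm at about −94.3° |
| Handle kink | (0.4705, −0.1595, 0.146) | handle at −33° |

Next I'll plan the sweep.

```bash
cat >> h.py <<'E'
def rows(wps):
    """wps: (x,y,z,psi_deg,open); prints tool-frame deltas from the present pose"""
    s=robot.read_state(); p0=np.array(s['tool_pos']); R0=Ro.from_rotvec(s['orientation'])
    x=R0.as_matrix()[:,0]; cp,ca=p0,np.degrees(np.arctan2(x[1],x[0])); print('t',s['t'],'psi',ca,p0); k=0
    for w in wps:
        p=np.array(w[:3]); n=max(1,int(np.ceil(max(np.linalg.norm(p-cp)/.06,abs(w[3]-ca)/10)-1e-6)))
        for i in range(1,n+1):
            q=cp+(p-cp)*i/n; a=np.radians(ca+(w[3]-ca)*i/n)
            Rt=Ro.from_rotvec(np.pi*np.array([np.cos(a/2),np.sin(a/2),0]))
            d=np.r_[R0.inv().apply(q-p0),(R0.inv()*Rt).as_rotvec(),w[4]]; k+=1
            print(k,','.join('%.3f'%v if j<6 else '%g'%v for j,v in enumerate(d))+',')
        cp,ca=p,w[3]
E
python3 - <<'E'
from h import *
f=np.load('top0.npz');C=cloud(robot.camera_model('top'),f['d'])
c=C[150:420,40:175].reshape(-1,3);c=c[(c[:,2]>.12)&(c[:,2]<.5)]
for y in np.arange(.2,.45,.03):
    k=(c[:,1]>=y)&(c[:,1]<y+.03)
    if k.any():print(round(y,2),k.sum(),np.round([c[k,0].min(),c[k,0].max(),c[k,2].max()],3))
rows([(.40,-.30,.34,50,0),(.50,.0,.34,80,0),(.55,.235,.33,93,0)])
E
```

```text
0.2 181 [0.444 0.484 0.226]
0.26 31 [0.385 0.399 0.128]
0.29 100 [0.295 0.544 0.129]
0.32 758 [0.36  0.564 0.217]
0.35 167 [0.503 0.597 0.349]
0.38 2218 [0.29  0.645 0.297]
0.41 1996 [0.29  0.579 0.265]
0.44 403 [0.349 0.465 0.201]
t 0.9 psi 12.767109200853882 [ 0.13260123 -0.58518143  0.22964604]
1 0.046,-0.031,-0.016,0.000,0.000,-0.093,0,
2 0.093,-0.063,-0.032,0.000,0.000,-0.186,0,
3 0.139,-0.094,-0.047,0.000,0.000,-0.279,0,
4 0.185,-0.125,-0.063,0.000,0.000,-0.371,0,
5 0.231,-0.156,-0.079,0.000,0.000,-0.464,0,
6 0.278,-0.188,-0.095,0.000,0.000,-0.557,0,
7 0.324,-0.219,-0.110,0.000,0.000,-0.650,0,
8 0.351,-0.264,-0.110,0.000,0.000,-0.737,0,
9 0.378,-0.309,-0.110,0.000,0.000,-0.824,0,
10 0.406,-0.354,-0.110,0.000,0.000,-0.912,0,
11 0.433,-0.399,-0.110,0.000,0.000,-0.999,0,
12 0.460,-0.444,-0.110,0.000,0.000,-1.086,0,
13 0.488,-0.490,-0.110,0.000,0.000,-1.173,0,
14 0.508,-0.533,-0.108,0.000,0.000,-1.219,0,
15 0.528,-0.577,-0.106,0.000,0.000,-1.264,0,
16 0.548,-0.620,-0.104,0.000,0.000,-1.310,0,
17 0.568,-0.664,-0.102,0.000,0.000,-1.355,0,
18 0.588,-0.708,-0.100,0.000,0.000,-1.400,0,
```

Emit:
move_arm(deltas=[0.046,-0.031,-0.016,0,0,-0.093,0,0.093,-0.063,-0.032,0,0,-0.186,0,0.139,-0.094,-0.047,0,0,-0.279,0,0.185,-0.125,-0.063,0,0,-0.371,0,0.231,-0.156,-0.079,0,0,-0.464,0,0.278,-0.188,-0.095,0,0,-0.557,0,0.324,-0.219,-0.11,0,0,-0.65,0,0.351,-0.264,-0.11,0,0,-0.737,0,0.378,-0.309,-0.11,0,0,-0.824,0,0.406,-0.354,-0.11,0,0,-0.912,0,0.433,-0.399,-0.11,0,0,-1.0,0,0.46,-0.444,-0.11,0,0,-1.086,0])

```text
t: 2.4
tool_pos: [0.4834, -0.0488, 0.3399]
orientation: [2.489, 1.915, 0.001]
force: [0.6, -1.2, -0.4]
opening: 0.0002
gripper_force: 0.0
```

```bash
python3 - <<'E'
from h import *
rows([(.50,.0,.34,80,0),(.55,.235,.33,93,0),(.549,.235,.195,93,0),(.549,.235,.195,93,0)])
E
```

```text
t 2.4 psi 75.14752068994154 [ 0.48341311 -0.04882336  0.33986728]
1 0.051,0.004,-0.000,0.001,0.000,-0.085,0,
2 0.099,0.001,0.002,0.001,0.000,-0.130,0,
3 0.147,-0.001,0.004,0.001,0.000,-0.175,0,
4 0.195,-0.004,0.006,0.001,0.000,-0.221,0,
5 0.243,-0.006,0.008,0.001,0.000,-0.266,0,
6 0.291,-0.008,0.010,0.001,0.000,-0.312,0,
7 0.291,-0.009,0.055,0.001,0.000,-0.312,0,
8 0.291,-0.009,0.100,0.001,0.000,-0.312,0,
9 0.291,-0.009,0.145,0.001,0.000,-0.312,0,
10 0.291,-0.009,0.145,0.001,0.000,-0.312,0,
```

Emit:
move_arm(deltas=[0.051,0.004,0,0,0,-0.085,0,0.099,0.001,0.002,0,0,-0.13,0,0.147,-0.001,0.004,0,0,-0.175,0,0.195,-0.004,0.006,0,0,-0.221,0,0.243,-0.006,0.008,0,0,-0.266,0,0.291,-0.008,0.01,0,0,-0.312,0,0.291,-0.009,0.055,0,0,-0.312,0,0.291,-0.009,0.1,0,0,-0.312,0,0.291,-0.009,0.145,0,0,-0.312,0,0.291,-0.009,0.145,0,0,-0.312,0])

```text
t: 3.65
tool_pos: [0.5469, 0.232, 0.1901]
orientation: [-2.162, -2.273, 0.012]
force: [-0.6, -0.6, 0.1]
opening: 0.0008
gripper_force: 0.0
```

```bash
python3 - <<'E'
from h import *
w=[]
for th in range(-12,67,8):
    f=np.radians(2.9-th); P=np.array([.479,.1885])+.066*np.array([np.cos(f),np.sin(f)])
    n=np.array([np.sin(f),-np.cos(f)]); q=P-.0115*n; w.append((q[0],q[1],.195,92.9-th if th>0 else 92.9,0))
rows(w)
E
```

```text
t 3.65 psi 92.87023238481953 [0.54693276 0.23199204 0.19010912]
1 -0.015,-0.008,-0.005,-0.008,0.002,-0.001,0,
2 -0.024,-0.005,-0.005,-0.008,0.002,-0.001,0,
3 -0.033,-0.003,-0.005,-0.008,0.003,0.069,0,
4 -0.042,-0.003,-0.005,-0.008,0.003,0.209,0,
5 -0.052,-0.004,-0.005,-0.008,0.004,0.349,0,
6 -0.061,-0.006,-0.005,-0.008,0.004,0.488,0,
7 -0.070,-0.010,-0.005,-0.007,0.005,0.628,0,
8 -0.078,-0.015,-0.005,-0.007,0.005,0.767,0,
9 -0.085,-0.020,-0.005,-0.007,0.006,0.907,0,
10 -0.091,-0.027,-0.004,-0.006,0.006,1.047,0,
```

Emit:
move_arm(deltas=[-0.018,-0.01,0,0,0,0,0,-0.027,-0.007,0,0,0,0,0,-0.036,-0.005,0,0,0,0.069,0,-0.045,-0.005,0,0,0,0.209,0,-0.055,-0.006,0,0,0,0.349,0,-0.064,-0.008,0,0,0,0.488,0,-0.073,-0.012,0,0,0,0.628,0,-0.081,-0.017,0,0,0,0.767,0,-0.088,-0.022,0,0,0,0.907,0,-0.094,-0.029,0,0,0,1.047,0,-0.098,-0.036,0,0,0,1.14,0,-0.098,-0.036,0,0,0,1.14,0])

```text
t: 5.15
tool_pos: [0.5198, 0.1331, 0.1966]
orientation: [3.051, 0.748, 0.004]
force: [-0.4, 0.5, 0.5]
opening: 0.0003
gripper_force: 0.0
```

```bash
python3 - <<'E'
from h import *
p,d,m=cam('side'); cv2.imwrite('pics/s1.png',cv2.resize(p[90:330,190:430,::-1],None,fx=2.4,fy=2.4))
rows([(.54,.20,.27,20,.6),(.54,.20,.34,20,.6),(.4425,-.1415,.34,-33,.6)])
E
```

```text
t 5.2 psi 27.639394669185315 [0.51988465 0.13322678 0.19633339]
1 0.024,-0.025,-0.037,0.001,-0.003,0.067,0.6,
2 0.049,-0.050,-0.074,0.001,-0.003,0.133,0.6,
3 0.049,-0.050,-0.109,0.001,-0.003,0.133,0.6,
4 0.049,-0.050,-0.144,0.001,-0.003,0.133,0.6,
5 0.008,-0.007,-0.144,0.000,-0.003,0.288,0.6,
6 -0.032,0.036,-0.144,0.000,-0.003,0.442,0.6,
7 -0.073,0.079,-0.144,-0.000,-0.003,0.596,0.6,
8 -0.114,0.122,-0.144,-0.000,-0.003,0.750,0.6,
9 -0.155,0.165,-0.144,-0.000,-0.003,0.904,0.6,
10 -0.196,0.208,-0.144,-0.001,-0.003,1.058,0.6,
```

View pics/s1.png

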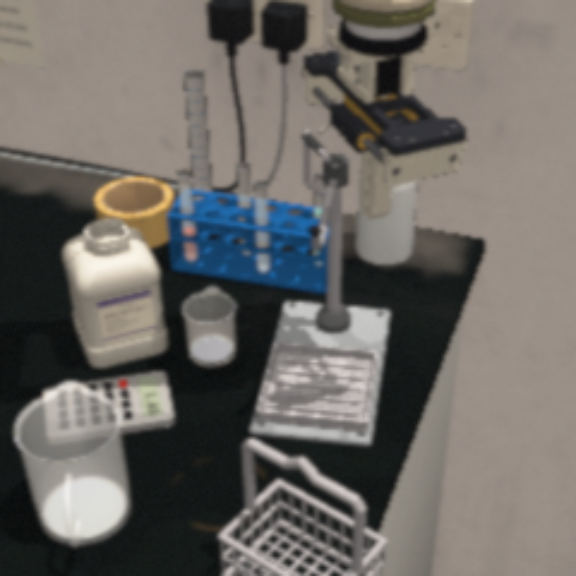

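The image shows the gripper beside the hub (335,165). The rod doesn't stand out, because it is foreshortened or hidden. I'll lift clear towards the basket and check.

Emit:
move_arm(deltas=[0.024,-0.025,-0.037,0,0,0.067,0.6,0.049,-0.05,-0.074,0,0,0.133,0.6,0.049,-0.05,-0.109,0,0,0.133,0.6,0.049,-0.05,-0.144,0,0,0.133,0.6,0.008,-0.007,-0.144,0,0,0.288,0.6,-0.032,0.036,-0.144,0,0,0.442,0.6,-0.073,0.079,-0.144,0,0,0.596,0.6,-0.114,0.122,-0.144,0,0,0.75,0.6,-0.155,0.165,-0.144,0,0,0.904,0.6,-0.196,0.208,-0.144,0,0,1.058,0.6,-0.196,0.208,-0.144,0,0,1.058,0.6])

```text
t: 6.58
tool_pos: [0.4405, -0.1455, 0.3395]
orientation: [3.008, -0.902, 0.002]
force: [0.6, 0.3, -0.0]
opening: 0.0557
gripper_force: 0.0
```

```bash
python3 - <<'E'
from h import *
p,d,m=cam('top'); C=cloud(m,d)
k=(C[...,2]>.18)&(C[...,2]<.235)&(C[...,1]<.22)&(C[...,1]>.02)&(C[...,0]>.43)&(C[...,0]<.65);c=C[k]
for y in np.arange(.03,.22,.01):
    j=(c[:,1]>=y)&(c[:,1]<y+.01)
    if j.any():print(round(y+.005,3),j.sum(),np.round([c[j,0].min(),c[j,0].mean(),c[j,0].max(),c[j,2].max()],3))
cv2.imwrite('pics/t2.png',cv2.resize(p[140:320,140:460,::-1],None,fx=2.4,fy=2.4))
rows([(.4425,-.1415,.34,-33,.6),(.4425,-.1415,.124,-33,.6)])
E
```

```text
0.045 30 [0.463 0.468 0.472 0.229]
0.055 19 [0.464 0.468 0.472 0.215]
0.065 28 [0.465 0.469 0.473 0.202]
0.075 26 [0.466 0.47  0.474 0.196]
0.085 27 [0.466 0.47  0.474 0.197]
0.095 26 [0.468 0.471 0.476 0.202]
0.105 29 [0.468 0.472 0.476 0.204]
0.115 20 [0.47  0.473 0.476 0.205]
0.125 26 [0.47  0.474 0.478 0.207]
0.135 30 [0.471 0.474 0.478 0.205]
0.145 24 [0.471 0.475 0.479 0.204]
0.155 22 [0.473 0.476 0.479 0.204]
0.165 38 [0.473 0.477 0.481 0.223]
0.175 50 [0.469 0.477 0.487 0.224]
0.185 83 [0.464 0.477 0.491 0.224]
0.195 103 [0.454 0.474 0.491 0.225]
0.205 48 [0.449 0.459 0.483 0.226]
0.215 50 [0.444 0.45  0.458 0.227]
t 6.625 psi -33.16632751319053 [ 0.44111942 -0.14351714  0.33943716]
1 0.000,-0.002,-0.001,-0.000,-0.001,-0.003,0.6,
2 -0.000,-0.002,0.053,-0.000,-0.001,-0.003,0.6,
3 -0.000,-0.002,0.107,-0.000,-0.001,-0.003,0.6,
4 -0.000,-0.002,0.161,-0.000,-0.001,-0.003,0.6,
5 -0.000,-0.002,0.215,-0.000,-0.001,-0.003,0.6,
```

View pics/t2.png

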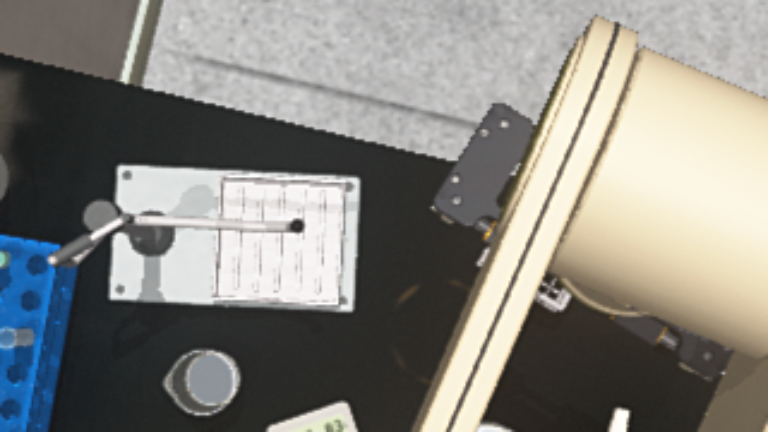

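The arm is locked: the rod runs along −y over the tray, with the tip at (297,226) in the crop. I'll descend to the handle.

Emit:
move_arm(deltas=[0,0,0.055,0,0,0,0.6,0,0,0.11,0,0,0,0.6,0,0,0.165,0,0,0,0.6,0,0,0.2,0,0,0,0.6,0,0,0.2125,0,0,0,0.6,0,0,0.2125,0,0,0,0.6,0,0,0.2125,0,0,0,0.6])

```text
t: 7.5
tool_pos: [0.4427, -0.1421, 0.1283]
orientation: [3.012, -0.892, 0.005]
force: [0.7, 0.7, -1.7]
opening: 0.0557
gripper_force: 0.0
```

```bash
python3 - <<'E'
from h import *
p,d=robot.read_camera('wrist'); cv2.imwrite('pics/w1.png',p[...,::-1])
rows([(.4428,-.1415,.127,-33,.6)])
E
```

```text
t 7.55 psi -33.03054928620435 [ 0.4426773  -0.14221536  0.12830024]
1 -0.000,-0.001,0.001,-0.001,-0.003,-0.001,0.6,
```

View pics/w1.png

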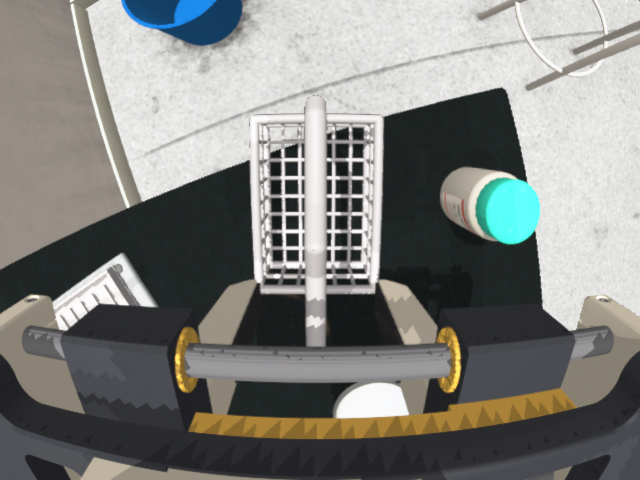

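The bar (column 316) is centred between the fingers and aligned with the tool. I'll close on it and lift.

Emit:
move_arm(deltas=[0,0,0.001,0,0,0,0,0,0,0.001,0,0,0,0,0,0,0.001,0,0,0,0,0,0,0.001,0,0,0,0,0,0,0.001,0,0,0,0,0,0,0.001,0,0,0,0,0,0,0.001,0,0,0,0,0,0,-0.01,0,0,0,0,0,0,-0.025,0,0,0,0,0,0,-0.04,0,0,0,0], squeeze=55)

```text
t: 8.8
tool_pos: [0.4414, -0.142, 0.1676]
orientation: [3.012, -0.894, 0.001]
force: [0.7, 0.5, -1.8]
opening: 0.0071
gripper_force: 55.0
```

```bash
python3 - <<'E'
from h import *
p,d,m=cam('side'); cv2.imwrite('pics/s2.png',cv2.resize(p[150:400,220:440,::-1],None,fx=2.4,fy=2.4))
a=np.radians(-4.3); k=.033
P=np.array([.470,.077])-k*np.array([np.cos(a),np.sin(a)]); print(P)
rows([(.4427,-.1415,.25,-33,0),(P[0]-.01,P[1]-.05,.25,-4.3,0),(P[0],P[1],.25,-4.3,0)])
E
```

```text
[0.43709289 0.0794743 ]
t 8.85 psi -33.07431405675326 [ 0.44253856 -0.1424803   0.16998771]
1 -0.000,-0.000,-0.040,-0.001,-0.004,-0.001,0,
2 -0.000,-0.001,-0.080,-0.001,-0.004,-0.001,0,
3 -0.036,-0.046,-0.080,-0.000,-0.004,-0.168,0,
4 -0.071,-0.091,-0.080,0.000,-0.004,-0.335,0,
5 -0.106,-0.136,-0.080,0.000,-0.004,-0.502,0,
6 -0.125,-0.183,-0.080,0.000,-0.004,-0.502,0,
```

View pics/s2.png

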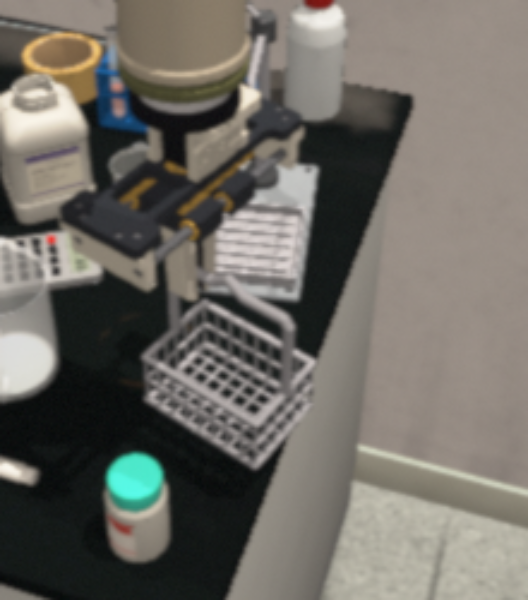

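The basket has lifted cleanly and roughly level; the jar (135,505) and beaker are untouched. I'll carry it at TCP z ≈ 0.237, which leaves about 20 mm both above the tip and below the rod, turning it first and then running in along +y.

```bash
sed -i 's#/.06,#/.045,#' h.py; python3 - <<'E'
from h import *
rows([(.438,-.10,.237,-4.3,0),(.4371,-.04,.237,-4.3,0),(.4371,.0795,.237,-4.3,0)])
E
```

```text
t 8.85 psi -33.07431405675326 [ 0.44253856 -0.1424803   0.16998771]
1 -0.009,-0.011,-0.022,-0.000,-0.004,-0.167,0,
2 -0.018,-0.022,-0.045,0.000,-0.004,-0.335,0,
3 -0.027,-0.033,-0.067,0.000,-0.004,-0.502,0,
4 -0.043,-0.058,-0.067,0.000,-0.004,-0.502,0,
5 -0.060,-0.083,-0.067,0.000,-0.004,-0.502,0,
6 -0.082,-0.116,-0.067,0.000,-0.004,-0.502,0,
7 -0.104,-0.150,-0.067,0.000,-0.004,-0.502,0,
8 -0.125,-0.183,-0.067,0.000,-0.004,-0.502,0,
```

Emit:
move_arm(deltas=[-0.004,-0.005,-0.022,0,0,-0.084,0,-0.009,-0.011,-0.04,0,0,-0.167,0,-0.014,-0.016,-0.055,0,0,-0.25,0,-0.018,-0.022,-0.067,0,0,-0.335,0,-0.027,-0.033,-0.067,0,0,-0.42,0,-0.035,-0.045,-0.067,0,0,-0.5,0,-0.046,-0.063,-0.067,0,0,-0.5,0,-0.06,-0.083,-0.067,0,0,-0.5,0,-0.06,-0.083,-0.067,0,0,-0.5,0,-0.06,-0.083,-0.067,0,0,-0.5,0])

```text
t: 10.1
tool_pos: [0.4363, -0.0399, 0.2335]
orientation: [3.139, -0.121, 0.001]
force: [0.1, -1.1, -2.4]
opening: 0.0073
gripper_force: 55.0
```

```bash
python3 - <<'E'
from h import *
s=robot.read_state()
M=np.array(robot.camera_model('wrist')['tool_from_camera']);K=np.array(robot.camera_model('wrist')['K'])
p,d=robot.read_camera('wrist')
R=Ro.from_rotvec(s['orientation']).as_matrix()
v,u=np.mgrid[:480,:640]; dx=(u-K[0,2])/K[0,0];dy=(v-K[1,2])/K[1,1];r=np.hypot(dx,dy)+1e-9
t=np.tan(np.minimum(r,1.5)); c=np.stack([dx/r*t*d,dy/r*t*d,d],-1)
w=(c@M[:3,:3].T+M[:3,3])@R.T+s['tool_pos']; w[(d<=0)|(r>1.2)]=9
a=np.radians(-4.3);ex=np.array([np.cos(a),np.sin(a)]);ey=np.array([-ex[1],ex[0]])
q=w[...,:2]-s['tool_pos'][:2]; X=q@ex;Y=q@ey;Z=w[...,2]-s['tool_pos'][2]
k=(abs(Y)<.02)&(Z>-.04)&(Z<.05)&(X<.1)
for x in np.arange(.01,.1,.006):
    j=k&(abs(X-x)<.003)
    if j.any():print('bar',round(x,3),j.sum(),np.round([Y[j].mean(),Y[j].max()-Y[j].min(),Z[j].max()],4))
k=(abs(Y)<.06)&(Z<-.06)&(Z>-.1)&(X<.12)
for x in(.02,.04,.06,.08,.09):
    j=k&(abs(X-x)<.005); 
    for sgn in(-1,1):
        jj=j&(Y*sgn>.03); print('rim',x,sgn,jj.sum(),np.round(np.percentile(Z[jj],95),4) if jj.any() else 0)
print(s['tool_pos'])
rows([(.4371,.02,.237,-4.3,0),(.4371,.0795,.237,-4.3,0),(.4371,.0795,.1815,-4.3,0)])
E
```

```text
bar 0.01 2854 [-0.0003  0.038   0.0499]
bar 0.016 309 [-0.0005  0.0088  0.0158]
bar 0.022 235 [-0.0004  0.0087  0.0183]
bar 0.028 258 [-0.0004  0.0087  0.023 ]
bar 0.034 321 [-0.0006  0.0085  0.0254]
bar 0.04 416 [-0.0006  0.0085  0.0249]
bar 0.046 388 [-0.0005  0.0082  0.021 ]
bar 0.052 359 [-0.0003  0.0087  0.0159]
bar 0.058 359 [-0.0003  0.0086  0.0155]
bar 0.064 352 [-0.0003  0.0086  0.0153]
bar 0.07 360 [-0.0003  0.0085  0.0158]
bar 0.076 366 [-0.0003  0.0089  0.0155]
bar 0.082 367 [-0.0005  0.0089  0.0148]
bar 0.088 312 [-0.0002  0.009   0.0147]
bar 0.094 119 [-0.0001  0.0084  0.0096]
rim 0.02 -1 210 -0.0671
rim 0.02 1 195 -0.0658
rim 0.04 -1 221 -0.0672
rim 0.04 1 211 -0.0658
rim 0.06 -1 233 -0.0674
rim 0.06 1 206 -0.0665
rim 0.08 -1 238 -0.0678
rim 0.08 1 203 -0.0665
rim 0.09 -1 185 -0.0679
rim 0.09 1 225 -0.0669
[ 0.43632096 -0.03993886  0.23351999]
t 10.15 psi -4.434935359403535 [ 0.43630005 -0.04012638  0.2334268 ]
1 -0.002,-0.030,-0.002,0.000,-0.000,-0.001,0,
2 -0.004,-0.060,-0.004,0.000,-0.000,-0.002,0,
3 -0.006,-0.090,-0.004,0.000,-0.000,-0.002,0,
4 -0.008,-0.119,-0.004,0.000,-0.000,-0.002,0,
5 -0.008,-0.119,0.024,0.000,-0.000,-0.002,0,
6 -0.008,-0.119,0.052,0.000,-0.000,-0.002,0,
```

The bar is level and the kink sits 36.5 mm from the TCP, so I'm aiming for x ≈ 0.4335.

Emit:
move_arm(deltas=[-0.002,-0.015,0,0,0,0,0,-0.004,-0.035,0,0,0,0,0,-0.006,-0.055,0,0,0,0,0,-0.008,-0.075,0,0,0,0,0,-0.01,-0.095,0,0,0,0,0,-0.011,-0.11,0,0,0,0,0,-0.012,-0.119,0,0,0,0,0,-0.012,-0.119,0,0,0,0,0,-0.012,-0.119,0,0,0,0,0])

```text
t: 11.28
tool_pos: [0.4334, 0.0797, 0.2331]
orientation: [3.139, -0.122, -0.0]
force: [-0.6, -0.1, -1.8]
opening: 0.0076
gripper_force: 55.0
```

```bash
python3 - <<'E'
from h import *
p,d=robot.read_camera('wrist'); cv2.imwrite('pics/w2.png',p[...,::-1])
rows([(.4335,.0797,.179,-4.3,0)])
E
```

```text
t 11.325 psi -4.456763218521607 [0.43341944 0.07955052 0.23311323]
1 0.000,-0.000,0.027,0.000,0.000,-0.001,0,
2 0.000,-0.000,0.054,0.000,0.000,-0.003,0,
```

View pics/w2.png

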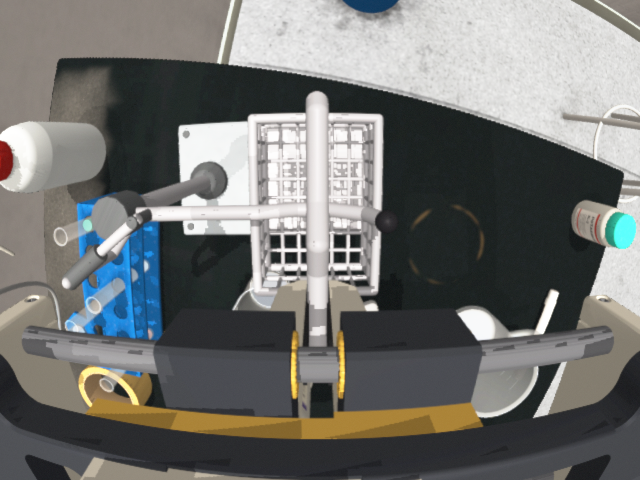

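The handle bar (column 317) sits above the rod with the tip ball (387,220) beyond it. The rod passes through the handle opening. I'll lower gently.

Emit:
move_arm(deltas=[0,0,0.012,0,0,0,0,0,0,0.025,0,0,0,0,0,0,0.036,0,0,0,0,0,0,0.044,0,0,0,0,0,0,0.049,0,0,0,0,0,0,0.052,0,0,0,0,0,0,0.052,0,0,0,0,0,0,0.052,0,0,0,0])

```text
t: 12.32
tool_pos: [0.4339, 0.08, 0.1818]
orientation: [-3.139, 0.121, -0.002]
force: [1.4, -1.2, -0.5]
opening: 0.0071
gripper_force: 55.0
```

Emit:
move_arm(deltas=[0,0,0.001,0,0,0,0,0,0,0.002,0,0,0,0,0,0,0.002,0,0,0,0,0,0,0.002,0,0,0,0])

```text
t: 12.82
tool_pos: [0.434, 0.0801, 0.1798]
orientation: [-3.139, 0.121, -0.003]
force: [2.8, -0.1, 4.4]
opening: 0.0075
gripper_force: 55.0
```

Emit:
move_arm(deltas=[0,0,-0.001,0,0,0,0,0,0,-0.001,0,0,0,0,0,0,-0.001,0,0,0,0.1,0,0,-0.001,0,0,0,0.2,0,0,-0.001,0,0,0,0.35,0,0,-0.001,0,0,0,0.35,0,0,-0.001,0,0,0,0.35])

```text
t: 13.7
tool_pos: [0.4332, 0.08, 0.18]
orientation: [3.139, -0.121, -0.001]
force: [-0.6, -0.5, -0.6]
opening: 0.0327
gripper_force: 0.0
```

```bash
python3 - <<'E'
from h import *
p,d=robot.read_camera('wrist'); cv2.imwrite('pics/w3.png',p[...,::-1])
s=robot.read_state();print(s['opening'],s['force'],s['tool_pos'])
E
```

```text
0.03234394159532271 [-1.20236778 -0.46119616  0.32170966] [0.43328721 0.08001273 0.18004956]
```

View pics/w3.png

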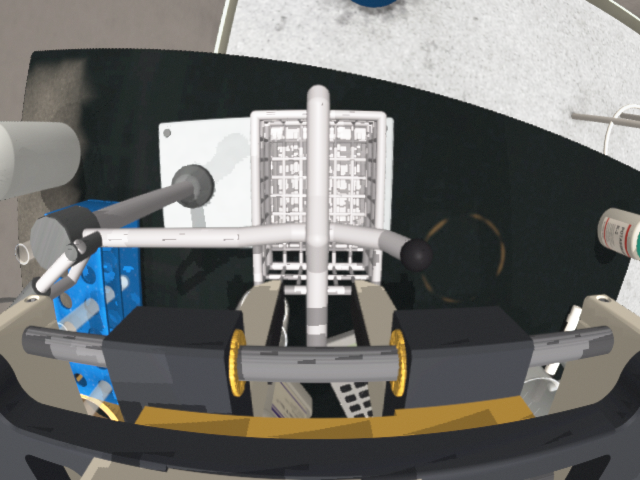

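The basket hangs level on the hook, with the kink over the rod at (317,235). The fingers are open on both sides of the bar (column 317), so I can retreat straight up and back.

Emit:
move_arm(deltas=[0,0,-0.008,0,0,0,0.35,0,0,-0.02,0,0,0,0.35,0,0,-0.045,0,0,0,0.35,0,0,-0.085,0,0,0,0.35,0,0,-0.13,0,0,0,0.35,0,0.04,-0.16,0,0,0,0.35,0,0.09,-0.16,0,0,0,0.35,0,0.15,-0.16,0,0,0,0.35,0,0.21,-0.16,0,0,0,0.35,0,0.26,-0.16,0,0,0,0.35,0,0.26,-0.16,0,0,0,0.35,0,0.26,-0.16,0,0,0,0.35])

```text
t: 15.25
tool_pos: [0.4134, -0.1789, 0.3408]
orientation: [-3.139, 0.122, -0.001]
force: [0.3, -0.0, 0.6]
opening: 0.0331
gripper_force: 0.0
```

```bash
python3 - <<'E'
from h import *
import time
prev=None
for i in range(30):
    p,d,m=cam('top'); C=cloud(m,d).reshape(-1,3)
    if i%6==5:
        reg=(abs(C[:,0]-.47)<.09)&(C[:,1]>0)&(C[:,1]<.14)
        h=C[reg&(C[:,2]>.175)&(C[:,2]<.215)]; h=h[abs(h[:,0]-.47)>.02]
        b=C[reg&(C[:,2]>.085)&(C[:,2]<.125)]
        r=cv2.minAreaRect(b[:,:2].astype(np.float32))
        L=[b[b[:,0]<.44][:,2],b[b[:,0]>.50][:,2],b[b[:,1]<.05][:,2],b[b[:,1]>.10][:,2]]
        print(round(robot.read_state()['t'],2),np.round(r[0],4),np.round(r[1],3),np.round(h.mean(0),3) if len(h) else 0,[round(float(np.median(l)),4) if len(l) else 0 for l in L])
cv2.imwrite('pics/t3.png',cv2.resize(p[140:320,140:460,::-1],None,fx=2.4,fy=2.4))
E
```

```text
15.55 [0.47  0.077] [0.082 0.117] [0.469 0.077 0.193] [0.1127, 0.1125, 0.1125, 0.1125]
15.85 [0.4701 0.0769] [0.082 0.117] [0.469 0.077 0.193] [0.1123, 0.1126, 0.1126, 0.1121]
16.15 [0.47   0.0769] [0.082 0.117] [0.469 0.077 0.193] [0.1122, 0.1125, 0.1123, 0.1124]
16.45 [0.4698 0.077 ] [0.082 0.116] [0.469 0.077 0.193] [0.1129, 0.1124, 0.1128, 0.112]
16.75 [0.4701 0.0768] [0.082 0.117] [0.468 0.077 0.193] [0.1121, 0.1123, 0.1122, 0.1122]
```

View pics/t3.png

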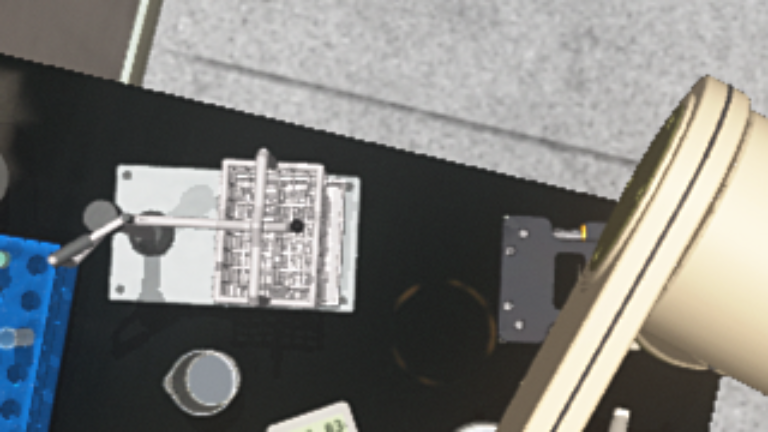

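The basket hangs still and level, centred on the tray, with the arm locked and the beaker (203,380) undisturbed. I'll hand the job in.

```bash
python3 -c "
from plant import robot
print(robot.close_job())"
```

```text
the job is handed in; nothing more can be done
None
```

I handed the job in with the hook arm locked over the tray, the basket hanging still and level on the hook over the tray's centre, the gripper clear, and the beaker and jar left where they stood; no verdict was returned.

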